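# Bolt the hatch and hold the filter slide on its detent

### The job

Get the small filter unit on the bench ready for a reading: first slide the red-knobbed barrel bolt on the unit's hatch to the left until it is fully home in its brass keeper. Then take hold of the black knob of the filter slide and move it to the left along its rail until the ball detent drops into the slide's notch, with the green filter under the light port; do not run past the notch. Finish while still holding the knob with the slide seated in the notch, without letting go, and leave the things standing around undisturbed.

Things in the scene. Friction and masses are not known exactly. Their poses are not given: they have to be found in the camera images.
- filter_unit: Filter unit, fixed to the bench: base plate 200 x 260 mm. Origin: centre of its underside, on the bench. Axes: x away from the robot, y to the left (along rail and bolt), z up; yaw within 0.25 rad. On its far half (unit x 12 to 88 mm) a grey box with a shut black hatch, top 60 mm above the bench, that does not move; along its near edge (unit x = -65 mm) the slide rail.
- bolt (a joint): Steel barrel bolt on top of the hatch, along unit y. Value in m: 0 drawn fully back, grows as the bolt slides to the left (+y of the unit), 0.032 fully home through the brass keeper (hard stop). It stays where it is left; friction about 2 N. It counts as home above 0.028.
- bolt_grip (a point): Centre of the bolt's upright round red knob, 13 mm in diameter, 30 mm tall (85 to 115 mm above the bench; this point is at 100 mm). Around it nothing stands higher than 75 mm above the bench (guides and keeper). It moves with the bolt.
- filter_slide: Filter slide: dark steel plate 170 mm long with a black knob near its right end, sliding along unit y. Origin: under the axis of the knob, at bench height; axes as the unit's. It starts near its right-hand end and slides to the left (+y of the unit), 85 mm in all; friction 1 to 3 N; it stays where it is left.
- slide_knob (a point): Centre of the slide's upright black square knob, 18 x 18 mm, 40 mm tall (45 to 85 mm above the bench; this point is at 65 mm).
- slide_notch (a point): The notch in the slide's far edge, 75 mm to the left of the knob (unit y) and 15 mm farther from the robot, 21 mm above the bench, level with the green round filter (19 mm) in the plate. It moves with the slide.
- detent: Blue detent block that holds the sprung ball; its arm over the slide (top 42 mm above the bench) carries the black light port. Fixed, but clamped at another place along the rail each time, 25 to 75 mm to the left of where the notch starts. Origin: at bench height, on the line of the slide's far edge, level with the ball along unit y; axes as the unit's.
- detent_seat (a point): Where the notch must come to rest: the place of the ball on the detent block, 21 mm above the bench. Seated: notch level with it along unit y within 2 mm. From 4 mm before the seat the ball pulls the slide onward, growing to 5 to 9 N; at the seat the pull turns within a millimetre into a push back of 8 to 12 N; more force (12 to 15 N with friction) runs past the notch.
- tip_box: Bystander: pipette-tip box with clear lid, 76 x 118 x 68 mm, origin at the centre of its underside.
- bottle_white: Bystander: white bottle with blue cap, 55 mm across, 106 mm tall, origin at the centre of its underside.
- swab_tub: Bystander: white tub of blue cotton buds, 77 mm across, 80 mm tall, origin at the centre of its underside.
- bottle_small: Bystander: small white bottle with red cap, 34 mm across, 62 mm tall, origin at the centre of its underside.
- marker_a: Bystander: black and white marker lying on the bench, 17 x 135 x 16 mm, origin under its centre.

How it is judged (in metres and radians):
On the way, in this order (a step that is already met when the one before it is completed fails the run):
1. the bolt is home in its keeper (value of joint bolt above 0.028 m), for 0.2 s.
2. the fingers hold the slide with the ball in its notch (y of slide_notch in the frame of detent between -0.002 and 0.002 m and contact force between the fingers and filter_slide above 1 N and value of joint bolt above 0.028 m), for 0.2 s.
At the end, for the whole second after the job is handed in: The bolt is at 28 mm or more of its 32 mm; the notch of the filter slide is level with the detent ball within 2 mm along the rail and the slide is at rest; the fingers are still on the slide with more than 1 N; no bystander has moved 20 mm (all of step 2 and linear speed of filter_slide below 0.01 m/s and distance of each of tip_box, bottle_white, swab_tub, bottle_small, marker_a from where it was at the start of the episode below 0.02 m); the arm keeps its last pose, push and grip.
It fails at once if the slide is run past the notch by more than 6 mm (y of slide_notch in the frame of detent above 0.006 m).
It fails at once if a bystander is pushed 20 mm or more (distance of any of tip_box, bottle_white, swab_tub, bottle_small, marker_a from where it was at the start of the episode above 0.02 m).
It also fails if it takes over 42 s, if anything falls off the work surface, if the arm or the gripper's body presses on something with over 40 N, if the wrist force passes 120 N, or if a joint passes its speed limit or range.

### The arm

A 6-joint arm with a two-finger parallel gripper is mounted at the origin on a cart in front of the work surface, level with it; the furniture and walls round the work are solid. World frame = base frame: x ahead of the robot, y to its left, z up, the work surface at z = 0. Lengths are in mm, angles in rad, forces in N, time in s.
With the tool pointing down it reaches from about 225 to 725 mm from the base axis. Payload 3.1 kg.
Tool frame: the origin (TCP) lies at the very end of the fingers, on their centre line; the grasp point (between the pads) lies robot.grasp_offset behind it (robot.grasp_offset is the distance from the TCP to the grasp point, in mm); z points along the fingers, y is the line along which they close (so a half turn about z gives the same grasp; the last joint's range is limited). The gripper opens to 85 mm and grips with 20 to 120 N. Pads are 22 mm wide; open, the fingers measure 114 mm over their backs; the gripper's body (76 mm by 85 mm) begins 54 mm behind the grasp point. The pads swing forward as they close: fully open they stand 13 mm farther back than shut.
Start: joints at [-1.379, 0.048, 0.099, 1.622, 0, 1.443], TCP at [165.033, -498.379, 205.712] pointing down, gripper open.
Joint ranges: [-2.91, 2.91], [-0.99, 1.94], [-1.21, 1.42], [-2.12, 2.29], [-1.49, 1.47], [-3.14, 3.14]. Speed limits (rad/s): [2.79, 2.79, 3.14, 3.14, 3.14, 3.14].

### API

Orientations are given as a unit quaternion [w, x, y, z].
In Python, from bench import readout, vision, workorder, robot gives the robot as it stands. The module is installed in compiled form; this text tells all that it offers.
- The arm moves only by the tool servo_tool, never from a script. Its argument "moves" is a list of rows, each an object of numbers: "x", "y", "z": the shift along the tool's x, y, z in mm; "spin": the turn about the tool's z in rad. A call has 1 to 8 rows; each row shifts and turns the commanded pose from where the row before left it, along the tool's axes as they then stand; what a row does not reach is not made up. A row lasts 1/10 s, in which the tool goes at most 50 mm and 8.59 degrees, less where a joint would pass 70% of its speed; a pose out of reach is approached as far as the arm can. A call with a gripper value outside its range is refused whole. "claw" is the closure, from -1 (fully open) to 1 (shut), set as the call begins (left out, the last holds). The fingers move at their own pace and stop on an object; "force" is the grip in N (left out, the last holds). Time passes only in rows, so rows that do not move let the fingers close. It gives the time, the measured TCP pose, the force, the opening and the grip force at its end, in the units of the state.
- readout.sense(): the state, without advancing time (a new reading comes with each control period).
- vision.camera(name): name is "scene" or "top" or "wrist"; returns a dict with "pixels" (420x560x3 uint8, red, green, blue), "range_z" (420x560 float32, mm along the optical axis (not along the pixel's ray), 0 where there is no reading), "fx", "fy", "cx", "cy" (pixels), "R" (3x3) and "t" (3): a world point X has camera coordinates R X + t; the wrist camera has in their place "tool_from_camera" (4x4, takes a point from camera to tool coordinates, whose origin is the TCP and whose axes are the flange's). Camera axes: x right, y down, z forward; pixel columns grow to the right and rows downward; lengths in mm; the calibration is good to about 2 mm. A picture is of the moment at which its call begins: read the wrist's pose just before it.
- workorder.close_job(): hands the job in; it is judged then, once.
The state is a dict: "time": time; "joint_positions": joint angles; "dq": joint speeds; "tau": joint torques, N m; "position": TCP position; "eef_rot": TCP orientation; "wrist_force": force on the tool from outside, world axes, zero at the start; "torque": the same for the moment, N m; "grip_width": finger opening in mm; "grasp_force": force on a finger pad.
Only numpy, scipy, OpenCV 4.12 (cv2) and the standard library are available. Lean on these libraries where they do the work, as an engineer would, in place of code of your own. Each camera call takes 0.05 s, during which the arm holds its last target. There are 200 camera calls.

## Working session

There is one attempt and no reset: what is moved stays moved. The work goes in short steps, Python scripts to look and compute and a tool call to move; the robot and the scene stay as the last step left them, time stands still between calls to the robot, and variables do not carry over. Pictures are saved under pics/ and viewed, at most 10 in all, crops included, and the job is handed in when it is done.

Besides the shell and the picture viewer there is one more tool, called by a JSON object that holds its "api" and its "payload". servo_tool: Moves the arm, as the interface text tells. Its arguments: {"type":"object","properties":{"moves":{"type":"array"},"claw":{"type":"number"},"force":{"type":"number"}},"required":["moves"]}

```bash
mkdir -p pics; cat > h.py <<'E'
import numpy as np, cv2
from bench import readout, vision, workorder, robot
def shot(n,f):
    s=readout.sense(); c=vision.camera(n); cv2.imwrite('pics/'+f,c['pixels'][:,:,::-1]); 
    np.savez('pics/'+f[:-4]+'.npz',pos=s['position'],q=s['eef_rot'],**c); return c
def world(c,u,v,z=None):
    d=np.array([(u-c['cx'])/c['fx'],(v-c['cy'])/c['fy'],1.]); R=np.array(c['R']);t=np.array(c['t']).ravel()
    o=-R.T@t; w=R.T@d
    if z is not None: return o+w*(z-o[2])/w[2]
    return o+w*c['range_z'][int(v),int(u)]
E
python3 - <<'E'
from h import *
print(readout.sense(), robot.grasp_offset)
a=shot('top','top.png'); b=shot('scene','scene.png')
for c in(a,b): print(c['R'],c['t'],c['fx'])
E
```

```text
{'time': 0.0, 'joint_positions': array([-1.37878228e+00,  4.87570166e-02,  9.75731111e-02,  1.62202998e+00,
        1.09117696e-05,  1.44298862e+00]), 'dq': array([-0.00128658,  0.0001796 ,  0.00011709, -0.00108875, -0.00074496,
        0.00056167]), 'tau': array([-2.37730610e-04, -3.38780630e+01,  3.20015502e+01,  2.01267516e-02,
       -3.56689611e-05,  4.00398179e-06]), 'position': array([ 164.91309977, -497.6966147 ,  204.50161799]), 'eef_rot': array([-1.20833209e-03,  9.87240758e-01,  1.59230097e-01, -3.33459279e-05]), 'wrist_force': array([-0.08661422,  0.1016535 , -0.27154123]), 'torque': array([ 0.0759733 , -0.03722441, -0.07877274]), 'grasp_force': 0.0, 'grip_width': 85.22797333043192} 18.700000000000003
[[ 0.0226271  -0.9996311  -0.01502292]
 [-0.99419466 -0.02091789 -0.10554341]
 [ 0.10519023  0.01732384 -0.99430121]] [ -70.18508588  583.08299808 1311.70445293] 506.18323361553314
[[-8.39697974e-01 -5.43053441e-01  5.22163177e-04]
 [-2.35298803e-01  3.62964541e-01 -9.01604800e-01]
 [ 4.89430062e-01 -7.57198588e-01 -4.32560415e-01]] [ 454.54564169  236.43445827 1424.98074747] 514.7005432432844
```

View pics/top.png

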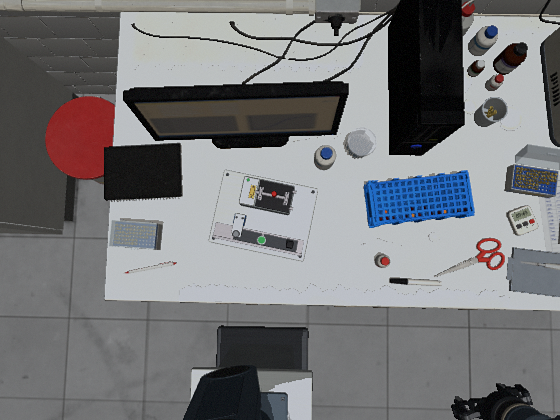

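View pics/scene.png

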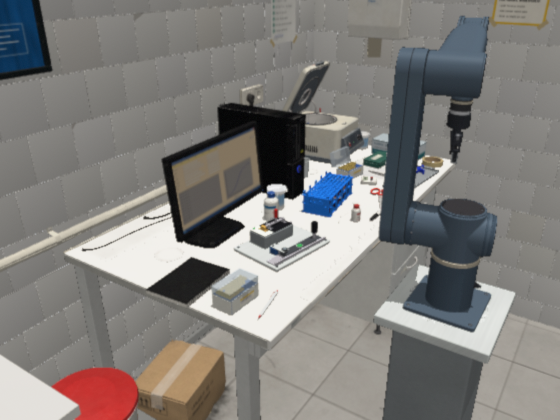

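The top view shows the unit around (265,215): red knob (274,194), black knob (291,243), green filter (261,240), and the detent arm near (238,225). The white bottle is at (325,157), the tub at (360,143) and the small bottle at (382,260). In the scene view the unit sits at about (285,240).

```bash
python3 - <<'E'
from h import *
a=dict(np.load('pics/top.npz')); b=dict(np.load('pics/scene.npz'))
for n,u,v,z in [('red',274,194,115),('knob',291,243,85),('green',261,240,19),('port',238,225,42),('TL',227,172,None),('TR',317,189,None),('BL',212,241,None),('BR',303,260,None),('whitebottle',325,152,None),('smallb',382,258,None)]:
    print(n,world(a,u,v).round(1), world(a,u,v,z).round(1) if z else '')
i=cv2.resize(a['pixels'][160:270,200:330,::-1],None,fx=5,fy=5,interpolation=cv2.INTER_CUBIC)
j=cv2.resize(b['pixels'][210:270,230:335,::-1],None,fx=6.19,fy=5,interpolation=cv2.INTER_CUBIC)[:,:650]
cv2.imwrite('pics/crop.png',i)
E
```

```text
red [602.2 -52.3 113.2] [601.9 -52.4 115. ]
knob [482.1 -97.4  85.9] [482.2 -97.4  85. ]
green [490.  -19.   29.8] [490.3 -18.5  19. ]
port [527.5  41.8  40.7] [527.4  41.7  42. ]
TL [673.1  79.2   8. ] 
TR [ 631.2 -165.6   10.6] 
BL [485.1 113.1   9.5] 
BR [ 440.1 -131.1   13.1] 
whitebottle [ 713.2 -178.7  103.3] 
smallb [ 449.8 -330.4   62.8]
```

View pics/crop.png

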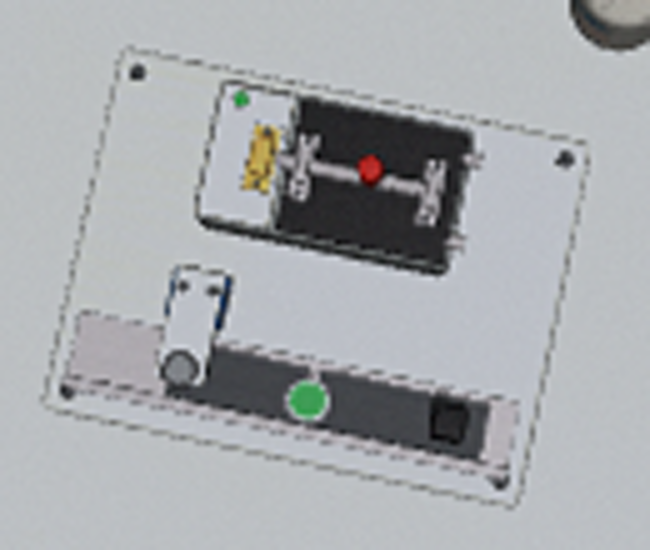

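The crop confirms the layout: the bolt runs left toward the brass keeper at (262,160). The light port is at (180,369), the green filter at (308,400) and the black knob at (450,418), with the unit yawed by about -0.18 rad.

{"api": "servo_tool", "payload": {"moves": [{"x": 35,"y": -21,"z": -3},{"x": 35,"y": -21,"z": -3},{"x": 35,"y": -21,"z": -3},{"x": 35,"y": -21,"z": -3},{"x": 35,"y": -21,"z": -3},{"x": 35,"y": -21,"z": -3},{"x": 35,"y": -21,"z": -3},{"x": 35,"y": -21,"z": -3}], "claw": -1, "force": 30}}

```text
invalid input at $.moves[0]: expected keys x, y, z, spin
```

{"api": "servo_tool", "payload": {"moves": [{"x": 35,"y": -21,"z": -3},{"x": 35,"y": -21,"z": -3},{"x": 35,"y": -21,"z": -3},{"x": 35,"y": -21,"z": -3},{"x": 35,"y": -21,"z": -3},{"x": 35,"y": -21,"z": -3},{"spin": -0.14},{"spin": -0.14}]}}

```text
invalid input at $.moves[0]: expected keys x, y, z, spin
```

{"api": "servo_tool", "payload": {"moves": [{"spin": -0.147},{"spin": -0.147},{"spin": -0.147},{"spin": -0.147},{"spin": -0.147},{"spin": -0.147},{"spin": -0.147},{"spin": -0.147}]}}

```text
invalid input at $.moves[0]: expected keys x, y, z, spin
```

{"api": "servo_tool", "payload": {"moves": [{"spin": -0.147},{"spin": -0.147},{"spin": -0.147},{"spin": -0.147},{"spin": -0.147},{"spin": -0.147},{"spin": -0.147},{"spin": -0.147}]}}

```text
invalid input at $.moves[0]: expected keys x, y, z, spin
```

```bash
python3 - <<'E'
from h import *
shot('wrist','w1.png'); d=np.load('pics/w1.npz'); print(readout.sense()['time'],readout.sense()['joint_positions'],d['pos'],d['q'],d['tool_from_camera'],d['fx'])
E
```

```text
0.15 [-1.37877936e+00  4.86147280e-02  9.79499448e-02  1.62202033e+00
 -2.52752784e-06  1.44299673e+00] [ 164.90160737 -497.79090372  204.62484431] [-1.06909444e-03  9.87244026e-01  1.59210825e-01 -4.93890049e-05] [[-4.92292329e-04 -9.54506450e-01 -2.98189863e-01  7.60366437e+01]
 [ 9.99999653e-01 -6.70505290e-04  4.95353747e-04  6.70741844e-01]
 [-6.72756227e-04 -2.98189515e-01  9.54506449e-01 -1.69182311e+02]
 [ 0.00000000e+00  0.00000000e+00  0.00000000e+00  1.00000000e+00]] 346.63997342393856
```

View pics/w1.png

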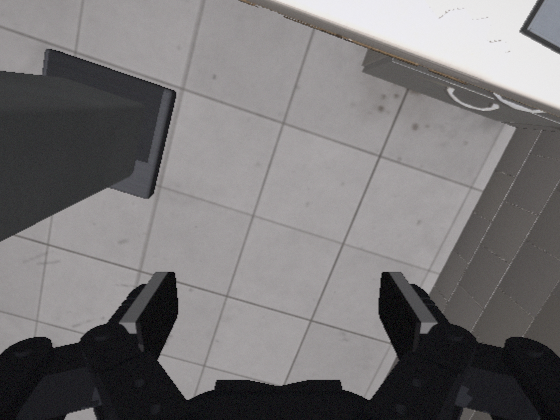

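The arm had not moved, because every row needs all four keys. That picture shows only the floor and the bench edge.

{"api": "servo_tool", "payload": {"moves": [{"x": 35,"y": -21,"z": -3,"spin": 0},{"x": 35,"y": -21,"z": -3,"spin": 0},{"x": 35,"y": -21,"z": -3,"spin": 0},{"x": 35,"y": -21,"z": -3,"spin": 0},{"x": 35,"y": -21,"z": -3,"spin": 0},{"x": 35,"y": -21,"z": -3,"spin": 0},{"x": 35,"y": -21,"z": -3,"spin": 0},{"x": 35,"y": -21,"z": -3,"spin": 0}], "claw": -1, "force": 30}}

```text
time: 0.95
position: [378.7, -249.4, 229.6]
eef_rot: [-0.0, 0.987, 0.159, -0.0]
wrist_force: [0.3, -0.3, 0.1]
grip_width: 85.4
grasp_force: 0.0
```

{"api": "servo_tool", "payload": {"moves": [{"x": 35,"y": -21,"z": -3,"spin": 0},{"x": 35,"y": -21,"z": -3,"spin": 0},{"x": 35,"y": -21,"z": -3,"spin": 0},{"x": 35,"y": -21,"z": -3,"spin": 0},{"x": 35,"y": -21,"z": -3,"spin": 0},{"x": 35,"y": -21,"z": -3,"spin": 0},{"x": 0,"y": 0,"z": 0,"spin": -0.147},{"x": 0,"y": 0,"z": 0,"spin": -0.147}]}}

```text
time: 1.75
position: [538.2, -63.8, 246.8]
eef_rot: [-0.0, 0.952, 0.306, -0.001]
wrist_force: [-0.2, 0.5, 0.4]
grip_width: 85.4
grasp_force: 0.0
```

{"api": "servo_tool", "payload": {"moves": [{"x": 0,"y": 0,"z": 0,"spin": -0.147},{"x": 0,"y": 0,"z": 0,"spin": -0.147},{"x": 0,"y": 0,"z": 0,"spin": -0.147},{"x": 0,"y": 0,"z": 0,"spin": -0.147},{"x": 0,"y": 0,"z": 0,"spin": -0.147},{"x": 0,"y": 0,"z": 0,"spin": -0.147},{"x": 0,"y": 0,"z": 0,"spin": -0.147},{"x": 0,"y": 0,"z": 0,"spin": -0.147}]}}

```text
time: 2.55
position: [537.5, -65.2, 247.2]
eef_rot: [-0.0, 0.623, 0.782, -0.0]
wrist_force: [-0.5, 0.0, 0.2]
grip_width: 85.3
grasp_force: 0.0
```

{"api": "servo_tool", "payload": {"moves": [{"x": 0,"y": 0,"z": 0,"spin": -0.147},{"x": 0,"y": 0,"z": 0,"spin": -0.147},{"x": 0,"y": 0,"z": 0,"spin": -0.147},{"x": 0,"y": 0,"z": 0,"spin": -0.147},{"x": 0,"y": 0,"z": 0,"spin": -0.147},{"x": 0,"y": 0,"z": 0,"spin": -0.147},{"x": 0,"y": 0,"z": 0,"spin": -0.147},{"x": 0,"y": 0,"z": 0,"spin": -0.147}]}}

```text
time: 3.35
position: [537.5, -65.2, 247.2]
eef_rot: [-0.001, 0.085, 0.996, 0.0]
wrist_force: [1.0, 0.5, -0.7]
grip_width: 85.2
grasp_force: 0.0
```

```bash
python3 - <<'E'
from h import *
shot('wrist','w2.png'); d=np.load('pics/w2.npz'); print(readout.sense()['time'],readout.sense()['joint_positions'],d['pos'],d['q'])
E
```

```text
3.4 [-2.44570119e-01  1.07826795e-01  2.45668738e-01  1.70973165e+00
 -1.31114197e-05 -7.86109863e-02] [537.51996436 -65.19775882 247.15521646] [-5.39441798e-04  8.47540085e-02  9.96401758e-01  6.30694981e-05]
```

View pics/w2.png

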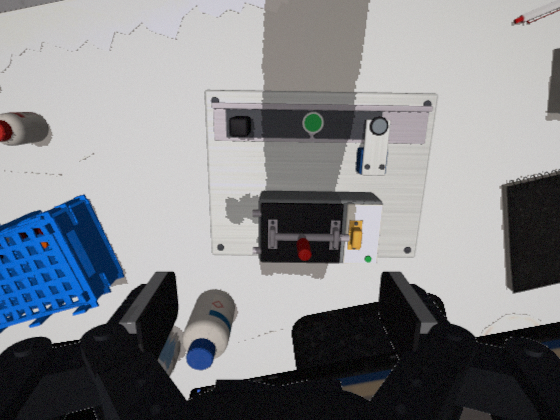

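The wrist view shows the red knob at (304,248), black knob (239,126), green filter (313,122), light port (379,126) and keeper (356,235). Next I take 3D positions by colour from the range data.

```bash
cat >> h.py <<'E'
from scipy.spatial.transform import Rotation as Ro
def wcam(d):
    d=dict(d); q=d['q']; T=d['tool_from_camera']; Rw=Ro.from_quat([q[1],q[2],q[3],q[0]]).as_matrix()@T[:3,:3]
    o=Ro.from_quat([q[1],q[2],q[3],q[0]]).apply(T[:3,3])+d['pos']; d['R']=Rw.T; d['t']=-Rw.T@o; return d
def cloud(c):
    v,u=np.mgrid[:420,:560]; z=c['range_z']; P=np.stack([(u-c['cx'])/c['fx']*z,(v-c['cy'])/c['fy']*z,z],-1)
    return (P-np.array(c['t']).ravel())@np.array(c['R'])
E
cat > m.py <<'E'
from h import *
import sys
YAW=-0.178
def loc(c,tag,boxes):
    P=cloud(c); hsv=cv2.cvtColor(c['pixels'],cv2.COLOR_RGB2HSV).astype(int)
    H,S,V=hsv[...,0],hsv[...,1],hsv[...,2]
    ms=dict(red=((H<8)|(H>172))&(S>150)&(V>60),green=(H>45)&(H<80)&(S>100)&(V>60),knob=(V<60),port=(S<60)&(V>60)&(V<190))
    out={}
    for n,(u0,u1,v0,v1,zl,zh) in boxes.items():
        m=np.zeros(H.shape,bool); m[v0:v1,u0:u1]=ms[n][v0:v1,u0:u1]
        if n in('red','knob','port'): m&=(P[...,2]>zl)&(P[...,2]<zh)
        vv,uu=np.nonzero(m); zz=np.median(P[m][:,2]); pix=np.array([(uu.min()+uu.max())/2,(vv.min()+vv.max())/2]); pm=np.array([uu.mean(),vv.mean()])
        out[n]=world(c,*pm,z=zz); print(tag,n,m.sum(),pm.round(1),pix,'med z %.1f'%zz,out[n].round(1),world(c,*pix,z=zz).round(1))
    return out
E
python3 - <<'E'
from m import *
loc(dict(np.load('pics/top.npz')),'top',dict(red=(266,282,186,202,105,125),green=(250,272,230,250,0,60),knob=(280,300,232,252,75,95),port=(230,242,227,240,35,50)))
c=wcam(np.load('pics/w2.npz'))
loc(c,'wr',dict(red=(290,320,230,265,109,125),green=(298,328,108,138,0,60),knob=(225,255,112,140,78,95),port=(365,393,112,135,35,50)))
P=cloud(c)
for u,v in [(215,101),(428,103),(407,249),(221,246)]: print(world(c,u,v,8).round(1))
# dark notch in the far edge / blue block pixels
hsv=cv2.cvtColor(c['pixels'],cv2.COLOR_RGB2HSV)
cv2.imwrite('pics/w2c.png',cv2.resize(c['pixels'][90:190,210:440,::-1],None,fx=3.4,fy=3.4,interpolation=cv2.INTER_CUBIC))
E
```

```text
top red 21 [273.8 193.4] [274.  193.5] med z 114.9 [603.5 -51.7 114.9] [603.2 -52.3 114.9]
top green 37 [261.1 239.5] [261.  239.5] med z 27.7 [491.5 -19.1  27.7] [491.4 -18.9  27.7]
top knob 50 [289.5 244.1] [289.5 244.5] med z 84.5 [479.4 -93.6  84.5] [478.3 -93.7  84.5]
top port 53 [235.4 233.1] [236. 232.] med z 41.7 [506.   47.8  41.7] [509.   46.4  41.7]
wr red 155 [304.  253.1] [304. 253.] med z 115.6 [602.1 -52.  115.6] [602.  -52.  115.6]
wr green 228 [312.7 122.3] [313.  122.5] med z 28.0 [490.7 -19.6  28. ] [491.  -19.3  28. ]
wr knob 372 [238.1 126.5] [238.5 126.5] med z 85.7 [478.5 -93.4  85.7] [478.6 -93.1  85.7]
wr port 266 [377.9 126.1] [377. 126.] med z 43.0 [505.   46.1  43. ] [504.8  45.2  43. ]
[ 450.5 -122.9    8. ]
[493.2 113.1   8. ]
[668.7  79.1   8. ]
[ 624.3 -154.7    8. ]
```

View pics/w2c.png

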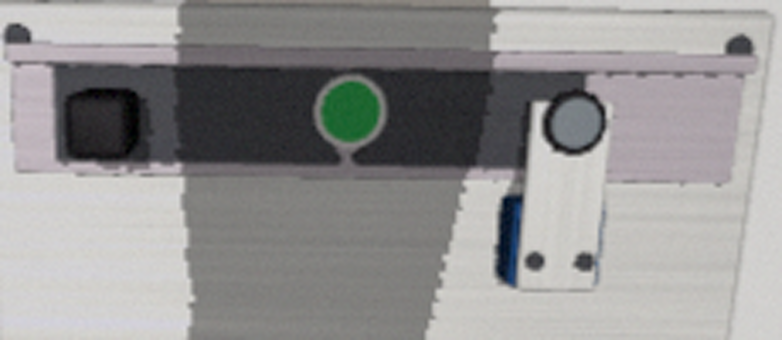

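The port reads about 67 mm to the left of the green filter, and the two views agree within 2 mm. Now the bolt.

{"api": "servo_tool", "payload": {"moves": [{"x": -30,"y": 12,"z": 0,"spin": 0.013},{"x": -31,"y": 12,"z": 25,"spin": 0},{"x": 0,"y": 0,"z": 40,"spin": 0},{"x": 0,"y": 0,"z": 40,"spin": 0},{"x": 0,"y": 0,"z": 40,"spin": 0},{"x": 0,"y": 0,"z": 20,"spin": 0},{"x": 0,"y": 0,"z": 0,"spin": 0}]}}

```text
time: 4.1
position: [598.1, -51.9, 77.1]
eef_rot: [-0.005, 0.095, 0.995, 0.001]
wrist_force: [-0.6, -0.3, -0.0]
grip_width: 85.2
grasp_force: 0.0
```

{"api": "servo_tool", "payload": {"moves": [{"x": 0,"y": 0,"z": 0,"spin": 0},{"x": 0,"y": 0,"z": 0,"spin": 0},{"x": 0,"y": 0,"z": 0,"spin": 0},{"x": 0,"y": 0,"z": 0,"spin": 0},{"x": 0,"y": 0,"z": 0,"spin": 0},{"x": 0,"y": 0,"z": 0,"spin": 0},{"x": 0,"y": 0,"z": 0,"spin": 0},{"x": 0,"y": 0,"z": 0,"spin": 0}], "claw": 1, "force": 30}}

```text
time: 4.9
position: [603.0, -52.6, 84.0]
eef_rot: [0.001, 0.094, 0.996, 0.0]
wrist_force: [0.1, 1.4, 4.4]
grip_width: 10.4
grasp_force: 29.5
```

{"api": "servo_tool", "payload": {"moves": [{"x": 0,"y": 4,"z": 0,"spin": 0},{"x": 0,"y": 4,"z": 0,"spin": 0},{"x": 0,"y": 4,"z": 0,"spin": 0},{"x": 0,"y": 4,"z": 0,"spin": 0},{"x": 0,"y": 4,"z": 0,"spin": 0},{"x": 0,"y": 4,"z": 0,"spin": 0}]}}

```text
time: 5.5
position: [607.1, -30.6, 84.0]
eef_rot: [0.001, 0.095, 0.996, -0.002]
wrist_force: [0.4, -2.2, 5.5]
grip_width: 10.1
grasp_force: 29.5
```

{"api": "servo_tool", "payload": {"moves": [{"x": 0,"y": 3,"z": 0,"spin": 0},{"x": 0,"y": 3,"z": 0,"spin": 0},{"x": 0,"y": 2,"z": 0,"spin": 0},{"x": 0,"y": 1,"z": 0,"spin": 0},{"x": 0,"y": 0,"z": 0,"spin": 0}]}}

```text
time: 6.0
position: [607.6, -28.3, 84.0]
eef_rot: [0.0, 0.096, 0.995, -0.008]
wrist_force: [-3.8, -14.4, 5.5]
grip_width: 10.1
grasp_force: 29.8
```

{"api": "servo_tool", "payload": {"moves": [{"x": 0,"y": 2,"z": 0,"spin": 0},{"x": 0,"y": 2,"z": 0,"spin": 0},{"x": 0,"y": 0,"z": 0,"spin": 0}]}}

```text
time: 6.3
position: [607.6, -28.1, 84.0]
eef_rot: [-0.0, 0.097, 0.995, -0.012]
wrist_force: [-5.8, -20.4, 7.0]
grip_width: 10.5
grasp_force: 30.0
```

```bash
python3 - <<'E'
from h import *
c=shot('top','top2.png'); b=shot('scene','sc2.png')
i=cv2.resize(c['pixels'][160:270,200:330,::-1],None,fx=4,fy=4,interpolation=cv2.INTER_CUBIC)
j=cv2.resize(b['pixels'][205:255,235:330,::-1],None,fx=5,fy=5,interpolation=cv2.INTER_CUBIC)
w=vision.camera('wrist')['pixels'][200:420,150:410,::-1]
i=np.vstack([i[:,:475],np.zeros((0,475,3),np.uint8)]); 
k=cv2.resize(w,(300,254)); H=max(i.shape[0],250+254)
o=np.zeros((H,800,3),np.uint8); o[:440,:325]=i[:,100:425]; o[:250,325:800]=j; o[250:504,325:625]=k
cv2.imwrite('pics/chk.png',o)
E
```

```text
(no output)
```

View pics/chk.png

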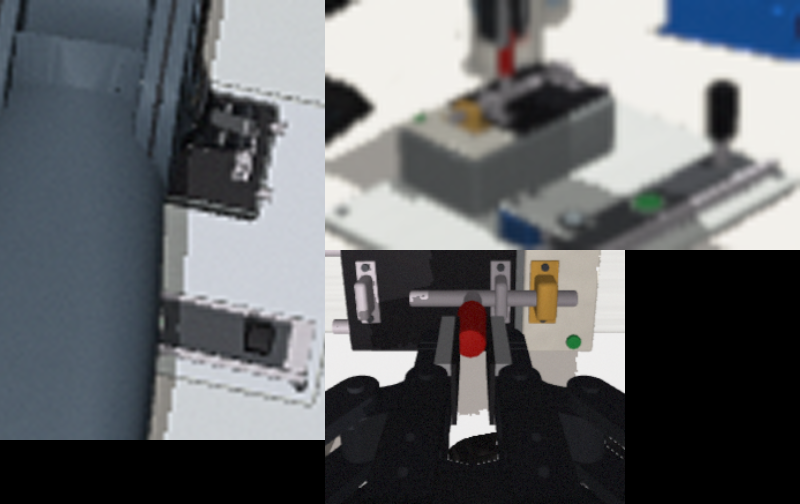

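The rod tip is through the keeper, and the bolt stopped after about 24 mm. The left finger stands near the left guide in the wrist inset, at (500,330). I'll check for a real hard stop by releasing and pushing again from the right with shut fingers.

{"api": "servo_tool", "payload": {"moves": [{"x": 0,"y": -8,"z": 0,"spin": 0},{"x": 0,"y": 0,"z": 0,"spin": 0}]}}

```text
time: 6.65
position: [607.6, -28.4, 84.1]
eef_rot: [0.001, 0.096, 0.995, -0.003]
wrist_force: [-1.8, -6.6, 5.8]
grip_width: 10.4
grasp_force: 29.8
```

{"api": "servo_tool", "payload": {"moves": [{"x": 0,"y": 0,"z": 0,"spin": 0},{"x": 0,"y": 0,"z": 0,"spin": 0},{"x": 0,"y": 0,"z": 0,"spin": 0},{"x": 0,"y": 0,"z": 0,"spin": 0},{"x": 0,"y": 0,"z": -30,"spin": 0},{"x": 0,"y": 0,"z": -40,"spin": 0},{"x": 0,"y": -20,"z": -20,"spin": 0},{"x": 0,"y": -20,"z": 0,"spin": 0}], "claw": -1}}

```text
time: 7.45
position: [602.6, -63.5, 177.6]
eef_rot: [0.004, 0.093, 0.996, -0.0]
wrist_force: [0.7, 0.1, 0.3]
grip_width: 85.2
grasp_force: 0.0
```

{"api": "servo_tool", "payload": {"moves": [{"x": 0,"y": 0,"z": 0,"spin": 0},{"x": 0,"y": 0,"z": 0,"spin": 0}], "claw": 1}}

```text
time: 7.65
position: [599.8, -63.2, 172.1]
eef_rot: [-0.0, 0.094, 0.996, 0.0]
wrist_force: [0.2, 0.2, 0.5]
grip_width: 59.1
grasp_force: 0.0
```

```bash
python3 - <<'E'
from m import *
shot('wrist','w3.png'); c=wcam(np.load('pics/w3.npz'))
print(readout.sense()['time'],c['pos'],c['q'])
P=cloud(c); hsv=cv2.cvtColor(c['pixels'],cv2.COLOR_RGB2HSV).astype(int)
red=((hsv[...,0]<8)|(hsv[...,0]>172))&(hsv[...,1]>150)&(hsv[...,2]>60)
m=red&(P[...,2]>110)&(abs(P[...,0]-605)<40)
print(m.sum(),np.median(P[m],0),P[m].min(0),P[m].max(0))
b=c['pixels'][100:400,100:500,::-1]
cv2.imwrite('pics/w3c.png',cv2.resize(b,(800,600)))
E
```

```text
7.7 [599.8093965  -63.16267633 172.12675432] [-4.60926063e-04  9.44517092e-02  9.95529248e-01  4.21652565e-04]
278 [606.60784206 -30.05020207 115.75744934] [601.18424511 -35.90425007 110.00535272] [613.87353504 -23.63796828 117.2616752 ]
```

View pics/w3c.png

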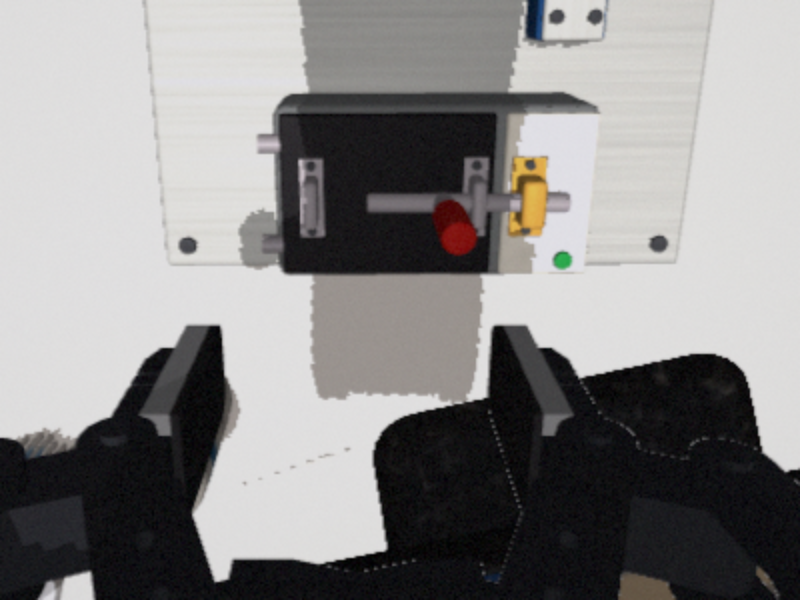

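The rod passes through the keeper and the knob centre is at about (606.6,-30.0), so it has travelled about 22.5 mm. The knob still clears the left guide, so it may not be home. I'll push from the right with the fingers shut.

{"api": "servo_tool", "payload": {"moves": [{"x": 0,"y": 0,"z": 30,"spin": 0},{"x": 0,"y": 0,"z": 30,"spin": 0},{"x": 0,"y": 0,"z": 18,"spin": 0},{"x": 0,"y": 0,"z": 6,"spin": 0},{"x": 0,"y": 3,"z": 0,"spin": 0},{"x": 0,"y": 4,"z": 0,"spin": 0},{"x": 0,"y": 4,"z": 0,"spin": 0}]}}

```text
time: 8.4
position: [603.4, -52.3, 90.5]
eef_rot: [0.001, 0.094, 0.996, -0.0]
wrist_force: [-0.4, 0.0, 0.3]
grip_width: 0.0
grasp_force: 0.0
```

{"api": "servo_tool", "payload": {"moves": [{"x": 0,"y": 3,"z": 0,"spin": 0},{"x": 0,"y": 3,"z": 0,"spin": 0},{"x": 0,"y": 2,"z": 0,"spin": 0},{"x": 0,"y": 0,"z": 0,"spin": 0}]}}

```text
time: 8.8
position: [603.8, -44.6, 88.9]
eef_rot: [0.0, 0.094, 0.996, 0.0]
wrist_force: [0.0, -0.1, -0.3]
grip_width: -0.5
grasp_force: 0.0
```

{"api": "servo_tool", "payload": {"moves": [{"x": 0,"y": 2,"z": 0,"spin": 0},{"x": 0,"y": 2,"z": 0,"spin": 0},{"x": 0,"y": 0,"z": 0,"spin": 0}]}}

```text
time: 9.1
position: [604.3, -41.1, 88.6]
eef_rot: [-0.0, 0.094, 0.996, -0.0]
wrist_force: [-0.1, 0.4, -0.2]
grip_width: 0.1
grasp_force: 0.3
```

{"api": "servo_tool", "payload": {"moves": [{"x": 0,"y": 2,"z": 0,"spin": 0},{"x": 0,"y": 2,"z": 0,"spin": 0},{"x": 0,"y": 0,"z": 0,"spin": 0}]}}

```text
time: 9.4
position: [605.6, -36.7, 89.5]
eef_rot: [0.001, 0.094, 0.996, 0.0]
wrist_force: [-0.7, -1.1, 2.3]
grip_width: -0.2
grasp_force: 1.3
```

{"api": "servo_tool", "payload": {"moves": [{"x": 0,"y": 2,"z": 0,"spin": 0},{"x": 0,"y": 2,"z": 0,"spin": 0},{"x": 0,"y": 0,"z": 0,"spin": 0}]}}

```text
time: 9.7
position: [606.4, -33.2, 89.5]
eef_rot: [0.001, 0.094, 0.996, -0.0]
wrist_force: [-0.4, -2.2, 4.5]
grip_width: 0.1
grasp_force: 2.3
```

{"api": "servo_tool", "payload": {"moves": [{"x": 0,"y": 2,"z": 0,"spin": 0},{"x": 0,"y": 2,"z": 0,"spin": 0},{"x": 0,"y": 0,"z": 0,"spin": 0}]}}

```text
time: 10.0
position: [607.1, -29.5, 89.5]
eef_rot: [0.001, 0.094, 0.996, -0.001]
wrist_force: [0.4, -3.6, 5.5]
grip_width: 0.1
grasp_force: 2.6
```

{"api": "servo_tool", "payload": {"moves": [{"x": 0,"y": 2,"z": 0,"spin": 0},{"x": 0,"y": 2,"z": 0,"spin": 0},{"x": 0,"y": 0,"z": 0,"spin": 0}]}}

```text
time: 10.3
position: [607.8, -25.7, 89.4]
eef_rot: [0.001, 0.094, 0.996, -0.001]
wrist_force: [-1.1, -4.2, 4.5]
grip_width: 0.0
grasp_force: 2.6
```

{"api": "servo_tool", "payload": {"moves": [{"x": 0,"y": 2,"z": 0,"spin": 0},{"x": 0,"y": 2,"z": 0,"spin": 0},{"x": 0,"y": 0,"z": 0,"spin": 0}]}}

```text
time: 10.6
position: [608.6, -21.7, 89.4]
eef_rot: [0.001, 0.094, 0.996, -0.001]
wrist_force: [-0.5, -3.9, 5.2]
grip_width: 0.0
grasp_force: 2.6
```

```bash
python3 - <<'E'
from m import *
shot('wrist','w4.png'); c=wcam(np.load('pics/w4.npz'))
P=cloud(c); hsv=cv2.cvtColor(c['pixels'],cv2.COLOR_RGB2HSV).astype(int)
red=((hsv[...,0]<8)|(hsv[...,0]>172))&(hsv[...,1]>150)&(hsv[...,2]>60)
m=red&(abs(P[...,0]-605)<40)
print(m.sum(),np.median(P[m],0),P[m].min(0),P[m].max(0))
b=c['pixels'][180:420,120:440,::-1]
cv2.imwrite('pics/w4c.png',cv2.resize(b,(800,600)))
E
```

```text
457 [602.22670998 -29.46430164 100.84046255] [600.8095469  -34.82251161  61.76621434] [617.15169506 -23.29567646 116.69513757]
```

View pics/w4c.png

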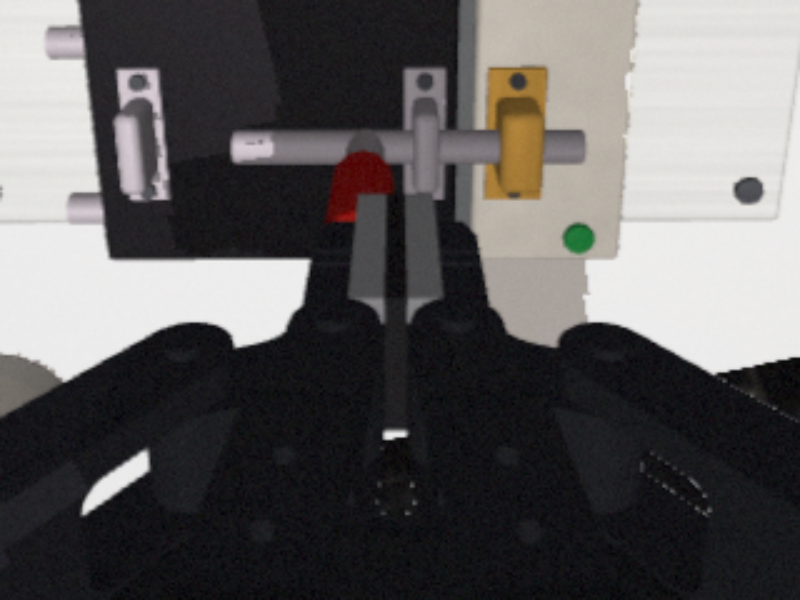

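The knob has not moved: it is still at about y=-29.5. The shut fingers overlap it in the view, with the tips at (395,195) and the knob at (360,190). I'll check where the finger surfaces actually are.

```bash
python3 - <<'E'
from m import *
c=wcam(np.load('pics/w4.npz')); P=cloud(c)
print(c['pos'],c['q'])
for u,v in [(370,200),(370,230),(370,260),(420,200),(345,200),(345,215),(363,165),(380,175),(330,215)]:
    U,V=120+u/2.5,180+v/2.5; print(u,v,c['pixels'][int(V),int(U)],P[int(V),int(U)].round(1))
p=c['R']@(c['pos'])+c['t']; print('tcp px',(c['fx']*p[0]/p[2]+c['cx']-120)*2.5,(c['fy']*p[1]/p[2]+c['cy']-180)*2.5)
c=wcam(np.load('pics/w3.npz')); P=cloud(c); hsv=cv2.cvtColor(c['pixels'],cv2.COLOR_RGB2HSV).astype(int)
red=((hsv[...,0]<8)|(hsv[...,0]>172))&(hsv[...,1]>150)&(hsv[...,2]>60)&(abs(P[...,0]-605)<40)
for z in range(80,120,5):
    m=red&(abs(P[...,2]-z)<2.5); print(z,m.sum(),P[m].min(0).round(1) if m.any() else '',P[m].max(0).round(1) if m.any() else '')
E
```

```text
[608.58291586 -21.66763616  89.41185444] [ 6.43043549e-04  9.43264440e-02  9.95540960e-01 -5.51848198e-04]
370 200 [75 75 77] [597.3 -24.6 122.2]
370 230 [75 76 77] [596.7 -24.2 134.3]
370 260 [76 74 74] [596.9 -23.9 143.5]
420 200 [77 74 79] [598.8 -16.1 122.3]
345 200 [84 10  5] [601.6 -30.6 111.2]
345 215 [143  28  22] [602.5 -30.5 115.6]
363 165 [84  6  6] [601.7 -27.8  95.9]
380 175 [81 16 16] [604.1 -24.7  96.7]
330 215 [80  8  7] [603.2 -33.7 112.9]
tcp px 398.48039971309277 177.2587992644241
80 0  
85 0  
90 21 [601.6 -33.9  88.2] [604.9 -24.4  92.3]
95 32 [601.5 -35.5  92.6] [605.4 -24.3  97.3]
100 31 [601.3 -35.8  97.5] [606.5 -23.9 102.3]
105 39 [601.5 -35.8 102.5] [605.7 -23.8 107.4]
110 34 [601.4 -35.9 108.1] [606.7 -23.9 112.4]
115 263 [601.2 -35.8 112.7] [613.9 -23.6 117.3]
```

```bash
python3 - <<'E'
from m import *
for f in ('w1','w2','w3','w4'):
    c=dict(np.load(f'pics/{f}.npz')); T=c['tool_from_camera']; d=dict(c); d['R']=T[:3,:3].T; d['t']=-T[:3,:3].T@T[:3,3]
    P=cloud(d); m=(c['range_z']>0)&(P[...,2]<10)&(P[...,2]>-60)&(abs(P[...,1])<60)&(abs(P[...,0])<30); Q=P[m]
    h=np.histogram(Q[:,2],bins=range(-60,11,5)); print(f,len(Q),h[0], Q[:,1].min().round(1) if len(Q) else '')
    G=Q[Q[:,2]>-45]; print(np.percentile(G,[1,50,99],axis=0).round(1).tolist() if len(G) else '')
E
```

```text
w1 2883 [940 831 704 397  11   0   0   0   0   0   0   0   0   0] -56.0
[[-10.9, -47.4, -45.0], [1.1, -41.8, -42.9], [10.8, 47.4, -39.7]]
w2 2863 [942 826 703 381  11   0   0   0   0   0   0   0   0   0] -57.8
[[-10.4, -49.0, -45.0], [1.2, 41.4, -42.9], [11.0, 47.3, -39.8]]
w3 3325 [819 737 642 577 418 132   0   0   0   0   0   0   0   0] -44.6
[[-10.9, -42.9, -44.9], [6.6, -30.2, -40.1], [11.2, 41.2, -31.8]]
w4 2687 [389 474 411 387 330 175  42  58  79  95  97  92  26  32] -14.6
[[0.9, -14.1, -44.7], [6.7, -5.3, -35.2], [11.3, 12.0, 8.3]]
```

The wrist cloud shows the real fingertips about 28 mm (shut) to 40 mm (open) behind the reported TCP. The shut fingers therefore slid over the top of the knob, and I will correct the depth. I move right, go lower and push again.

{"api": "servo_tool", "payload": {"moves": [{"x": 0,"y": 0,"z": -15,"spin": 0},{"x": 0,"y": -20,"z": 0,"spin": 0},{"x": 0,"y": -18,"z": 0,"spin": 0},{"x": 0,"y": 0,"z": 20,"spin": 0},{"x": 0,"y": 0,"z": 15,"spin": 0},{"x": 0,"y": 0,"z": 10,"spin": 0},{"x": 0,"y": 0,"z": 3,"spin": 0},{"x": 0,"y": 0,"z": 0,"spin": 0}]}}

```text
time: 11.45
position: [600.2, -58.1, 54.6]
eef_rot: [-0.001, 0.094, 0.996, 0.0]
wrist_force: [0.2, -0.5, 0.6]
grip_width: -0.3
grasp_force: 0.0
```

{"api": "servo_tool", "payload": {"moves": [{"x": 0,"y": 5,"z": 0,"spin": 0},{"x": 0,"y": 5,"z": 0,"spin": 0},{"x": 0,"y": 3,"z": 0,"spin": 0},{"x": 0,"y": 2,"z": 0,"spin": 0},{"x": 0,"y": 0,"z": 0,"spin": 0}]}}

```text
time: 11.95
position: [603.6, -48.5, 56.9]
eef_rot: [0.0, 0.095, 0.995, -0.005]
wrist_force: [-3.0, -10.9, 1.3]
grip_width: -0.2
grasp_force: 5.4
```

{"api": "servo_tool", "payload": {"moves": [{"x": 0,"y": 2,"z": 0,"spin": 0},{"x": 0,"y": 2,"z": 0,"spin": 0},{"x": 0,"y": 2,"z": 0,"spin": 0},{"x": 0,"y": 0,"z": 0,"spin": 0}]}}

```text
time: 12.35
position: [603.6, -48.5, 57.1]
eef_rot: [-0.0, 0.097, 0.995, -0.011]
wrist_force: [-6.3, -21.3, 2.4]
grip_width: 0.3
grasp_force: 11.2
```

Two independent pushes stop at the same knob position against more than 20 N, while the bolt's friction is only about 2 N. So the bolt is at its hard stop. I leave it and go to the slide knob.

{"api": "servo_tool", "payload": {"moves": [{"x": 0,"y": -10,"z": 0,"spin": 0},{"x": 0,"y": -10,"z": -20,"spin": 0},{"x": 0,"y": 0,"z": -40,"spin": 0},{"x": 40,"y": -18,"z": 0,"spin": 0},{"x": 40,"y": -18,"z": 0,"spin": 0},{"x": 34,"y": -19,"z": 0,"spin": 0},{"x": 0,"y": 0,"z": 0,"spin": 0},{"x": 0,"y": 0,"z": 0,"spin": 0}], "claw": -1}}

```text
time: 13.15
position: [479.0, -90.1, 116.4]
eef_rot: [0.001, 0.095, 0.996, 0.0]
wrist_force: [0.8, -0.9, -0.3]
grip_width: 85.4
grasp_force: 0.0
```

```bash
python3 - <<'E'
from m import *
shot('wrist','w5.png'); c=wcam(np.load('pics/w5.npz')); print(readout.sense()['time'],c['pos'],c['q'])
P=cloud(c); hsv=cv2.cvtColor(c['pixels'],cv2.COLOR_RGB2HSV).astype(int)
H,S,V=[hsv[...,i] for i in range(3)]
red=((H<8)|(H>172))&(S>150)&(V>60)&(abs(P[...,0]-605)<25)&(P[...,2]>110)
if red.any(): print('red',(P[red].min(0)+P[red].max(0))/2,red.sum())
gr=(H>45)&(H<80)&(S>100)&(P[...,2]<40)&(abs(P[...,0]-490)<30)
print('green',np.median(P[gr],0),gr.sum())
for x in (478,):
    kb=(V<60)&(P[...,2]>80)&(P[...,2]<92)&(abs(P[...,0]-x)<25)&(abs(P[...,1]+93)<25)
    print('knob',(P[kb].min(0)+P[kb].max(0))/2,kb.sum(),P[kb].min(0),P[kb].max(0))
pl=(P[...,2]>38)&(P[...,2]<48)&(abs(P[...,0]-515)<45)&(abs(P[...,1]-50)<30)
Y=-.183; 
Q=P[pl]; print('arm unit-y range', np.percentile(Q@[.182,.983,0],[1,5,50,95,99]), 'green uy',np.median(P[gr]@[.182,.983,0]))
cv2.imwrite('pics/w5c.png',c['pixels'][:,:,::-1])
E
```

```text
13.2 [479.0451102  -90.12256588 116.44679942] [1.06594054e-03 9.45239610e-02 9.95522015e-01 4.15452857e-05]
green [490.63429235 -19.63879244  28.00114242] 434
knob [478.00628623 -93.67639     84.02644198] 766 [ 468.57395069 -103.20705814   80.42220435] [487.43862177 -84.14572187  87.63067961]
arm unit-y range [125.12445861 126.16085201 136.78100327 148.74395826 150.28040786] green uy 70.0670101658641
```

View pics/w5c.png

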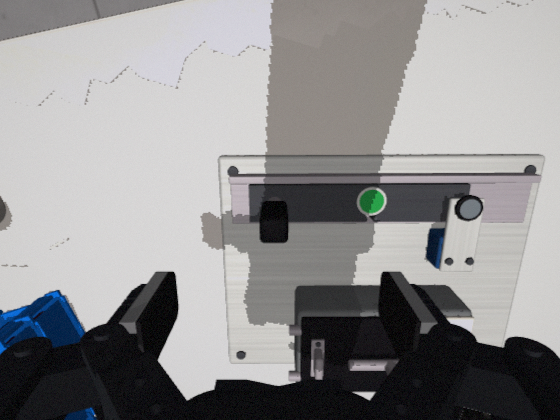

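The view shows the black knob at (273,220), the green filter (371,201) and the light port (469,208). The fingers straddle the knob's line, so I go down and grip.

{"api": "servo_tool", "payload": {"moves": [{"x": 0,"y": -3,"z": 20,"spin": 0},{"x": 0,"y": 0,"z": 30,"spin": 0},{"x": 0,"y": 0,"z": 25,"spin": 0},{"x": 0,"y": 0,"z": 14,"spin": 0},{"x": 0,"y": 0,"z": 5,"spin": 0},{"x": 0,"y": 0,"z": 0,"spin": 0},{"x": 0,"y": 0,"z": 0,"spin": 0}]}}

```text
time: 13.9
position: [479.7, -93.5, 23.1]
eef_rot: [0.001, 0.094, 0.996, -0.0]
wrist_force: [-0.5, -0.4, 0.1]
grip_width: 85.5
grasp_force: 0.0
```

{"api": "servo_tool", "payload": {"moves": [{"x": 0,"y": 0,"z": 0,"spin": 0},{"x": 0,"y": 0,"z": 0,"spin": 0},{"x": 0,"y": 0,"z": 0,"spin": 0},{"x": 0,"y": 0,"z": 0,"spin": 0},{"x": 0,"y": 0,"z": 0,"spin": 0},{"x": 0,"y": 0,"z": 0,"spin": 0},{"x": 0,"y": 0,"z": 0,"spin": 0},{"x": 0,"y": 0,"z": 0,"spin": 0}], "claw": 1, "force": 40}}

```text
time: 14.7
position: [478.5, -92.8, 22.1]
eef_rot: [0.0, 0.094, 0.996, 0.0]
wrist_force: [-0.3, 2.9, 3.7]
grip_width: 17.5
grasp_force: 40.3
```

```bash
python3 - <<'E'
from m import *
c=wcam(np.load('pics/w5.npz')); g=world(c,371.5,201.5,z=28); p=world(c,469,208,z=42.5); print(p,(p-g)@[.182,.983,0])
a=dict(np.load('pics/w2.npz')); a=wcam(a); g=world(a,312.7,122.3,z=28); p=world(a,378.8,125.6,z=42.5); print(p,(p-g)@[.182,.983,0])
E
```

```text
[504.58082307  47.06144987  42.5       ] 67.88824488634809
[504.74011208  47.18461799  42.5       ] 68.1497001459276
```

The knob is gripped with an opening of 17.5 mm at 40 N. The travel to the seat is about 68 mm. I cover most of it, then creep.

{"api": "servo_tool", "payload": {"moves": [{"x": 0,"y": 4,"z": 0,"spin": 0},{"x": 0,"y": 8,"z": 0,"spin": 0},{"x": 0,"y": 10,"z": 0,"spin": 0},{"x": 0,"y": 10,"z": 0,"spin": 0},{"x": 0,"y": 10,"z": 0,"spin": 0},{"x": 0,"y": 8,"z": 0,"spin": 0},{"x": 0,"y": 4,"z": 0,"spin": 0},{"x": 0,"y": 0,"z": 0,"spin": 0}]}}

```text
time: 15.5
position: [488.3, -40.5, 22.0]
eef_rot: [-0.0, 0.094, 0.996, -0.0]
wrist_force: [-1.3, 0.6, 4.5]
grip_width: 17.7
grasp_force: 40.6
```

{"api": "servo_tool", "payload": {"moves": [{"x": 0,"y": 2,"z": 0,"spin": 0},{"x": 0,"y": 2,"z": 0,"spin": 0},{"x": 0,"y": 1,"z": 0,"spin": 0},{"x": 0,"y": 0,"z": 0,"spin": 0}]}}

```text
time: 15.9
position: [489.1, -36.2, 22.1]
eef_rot: [-0.0, 0.095, 0.996, -0.001]
wrist_force: [-2.8, -2.3, 6.8]
grip_width: 17.5
grasp_force: 40.7
```

```bash
python3 - <<'E'
from m import *
shot('wrist','w6.png'); c=wcam(np.load('pics/w6.npz')); print(readout.sense()['time'],c['pos'],readout.sense()['wrist_force'])
P=cloud(c); hsv=cv2.cvtColor(c['pixels'],cv2.COLOR_RGB2HSV).astype(int)
H,S,V=[hsv[...,i] for i in range(3)]
gr=(H>45)&(H<80)&(S>100)&(P[...,2]<40)&(abs(P[...,0]-495)<40)
print('green',np.median(P[gr],0),gr.sum(),np.median(P[gr],0)@[.182,.983,0])
E
```

```text
15.95 [489.12259297 -36.24257701  22.07134799] [-2.58709901 -2.56966662  8.31944357]
green [499.31952153  35.29093385  28.02789597] 751 125.56714089316242
```

{"api": "servo_tool", "payload": {"moves": [{"x": 0,"y": 1,"z": 0,"spin": 0},{"x": 0,"y": 1,"z": 0,"spin": 0},{"x": 0,"y": 1,"z": 0,"spin": 0},{"x": 0,"y": 0,"z": 0,"spin": 0}]}}

```text
time: 16.35
position: [489.9, -32.0, 22.0]
eef_rot: [-0.0, 0.094, 0.996, 0.0]
wrist_force: [-2.5, -0.9, 7.4]
grip_width: 17.5
grasp_force: 41.2
```

{"api": "servo_tool", "payload": {"moves": [{"x": 0,"y": 1,"z": 0,"spin": 0},{"x": 0,"y": 1,"z": 0,"spin": 0},{"x": 0,"y": 0,"z": 0,"spin": 0}]}}

```text
time: 16.65
position: [490.3, -30.2, 22.0]
eef_rot: [-0.0, 0.094, 0.996, -0.0]
wrist_force: [-2.1, -1.1, 6.4]
grip_width: 17.5
grasp_force: 40.7
```

{"api": "servo_tool", "payload": {"moves": [{"x": 0,"y": 1,"z": 0,"spin": 0},{"x": 0,"y": 0,"z": 0,"spin": 0}]}}

```text
time: 16.85
position: [490.3, -30.0, 22.0]
eef_rot: [-0.0, 0.094, 0.996, -0.001]
wrist_force: [-2.6, -2.4, 5.5]
grip_width: 18.0
grasp_force: 40.7
```

{"api": "servo_tool", "payload": {"moves": [{"x": 0,"y": 1,"z": 0,"spin": 0},{"x": 0,"y": 0,"z": 0,"spin": 0},{"x": 0,"y": 0,"z": 0,"spin": 0}]}}

```text
time: 17.15
position: [490.9, -27.1, 22.1]
eef_rot: [0.0, 0.094, 0.996, 0.001]
wrist_force: [-3.2, 2.1, 7.3]
grip_width: 17.3
grasp_force: 40.9
```

{"api": "servo_tool", "payload": {"moves": [{"x": 0,"y": 1,"z": 0,"spin": 0},{"x": 0,"y": 0,"z": 0,"spin": 0},{"x": 0,"y": 0,"z": 0,"spin": 0}]}}

```text
time: 17.45
position: [491.1, -25.7, 22.1]
eef_rot: [0.0, 0.094, 0.996, 0.001]
wrist_force: [-1.9, 5.0, 3.1]
grip_width: 17.4
grasp_force: 40.2
```

The detent is pulling the slide forward (wrist force now +5 N along the rail). I creep in half-millimetre steps.

{"api": "servo_tool", "payload": {"moves": [{"x": 0,"y": 0.5,"z": 0,"spin": 0},{"x": 0,"y": 0,"z": 0,"spin": 0}]}}

```text
time: 17.65
position: [491.1, -25.6, 22.0]
eef_rot: [0.0, 0.094, 0.996, 0.001]
wrist_force: [-2.0, 3.0, 5.6]
grip_width: 17.6
grasp_force: 40.6
```

{"api": "servo_tool", "payload": {"moves": [{"x": 0,"y": 0.5,"z": 0,"spin": 0},{"x": 0,"y": 0,"z": 0,"spin": 0}]}}

```text
time: 17.85
position: [491.2, -25.6, 22.0]
eef_rot: [0.0, 0.094, 0.996, 0.0]
wrist_force: [-2.1, 0.2, 5.4]
grip_width: 17.5
grasp_force: 40.7
```

{"api": "servo_tool", "payload": {"moves": [{"x": 0,"y": 0.5,"z": 0,"spin": 0},{"x": 0,"y": 0,"z": 0,"spin": 0}]}}

```text
time: 18.05
position: [491.1, -25.6, 22.0]
eef_rot: [-0.0, 0.094, 0.996, -0.0]
wrist_force: [-2.0, -0.1, 5.9]
grip_width: 17.3
grasp_force: 40.7
```

The position stays fixed at y=-25.6 while the command moved on 1.5 mm and the force fell to about zero, so the slide is seated. A last numeric check of the red knob and the stillness before hand-in.

```bash
python3 - <<'E'
from m import *
for n in ('scene','top','wrist'):
    c=shot(n,'f'+n+'.png')
    if n=='wrist': c=wcam(np.load('pics/fwrist.npz'))
    P=cloud(c); hsv=cv2.cvtColor(c['pixels'],cv2.COLOR_RGB2HSV).astype(int); H,S,V=[hsv[...,i] for i in range(3)]
    r=((H<8)|(H>172))&(S>140)&(V>50)&(abs(P[...,0]-605)<35)&(abs(P[...,1]+30)<50)&(P[...,2]>80)&(P[...,2]<125)
    print(n,r.sum(),np.median(P[r],0).round(1) if r.any() else '')
    if n=='scene':
        b=np.load('pics/scene.npz'); Pb=cloud(b); h=cv2.cvtColor(b['pixels'],cv2.COLOR_RGB2HSV).astype(int)
        r=((h[...,0]<8)|(h[...,0]>172))&(h[...,1]>140)&(h[...,2]>50)&(abs(Pb[...,0]-605)<35)&(abs(Pb[...,1]+30)<50)&(Pb[...,2]>80)&(Pb[...,2]<125)
        print('scene before',r.sum(),np.median(Pb[r],0))
s=readout.sense(); print(s['time'],s['position'],s['wrist_force'],s['grasp_force'])
E
```

```text
scene 22 [607.1 -22.6 103.2]
scene before 17 [603.98146569 -46.80779428 102.85199045]
top 24 [606.6 -29.6 114.4]
wrist 0 
18.2 [491.14568308 -25.61979063  21.99250822] [-2.91518842  0.83341708  5.55682919] 40.68020045757294
```

```bash
python3 -c "
from bench import workorder
print(workorder.close_job())"
```

```text
the job is handed in; nothing more can be done
None
```

I handed the job in at about 18 s: the bolt is at its hard stop in the keeper, and the slide is seated in the detent notch with its knob still held at about 40 N; the hand-in returned no verdict, and I did not re-measure the bystanders at the end.

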